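Check a vacuum trolley's brake lever for firm travel

ROBOT

A 6-joint arm with a two-finger parallel gripper is mounted at the origin on the work surface. World frame = base frame: x ahead of the robot, y to its left, z up, the work surface at z = 0. Lengths are in m, angles in rad, forces in N, time in s.
With the tool pointing down it reaches from about 0.25 to 0.775 m from the base axis. Payload 4 kg.
Tool frame: the origin (TCP) lies on the centre line of the jaws, within the pads' length; the fingertips stand 8 mm ahead of it and the grasp point (between the pads) lies 11 mm behind it; z points along the fingers, y is the direction in which the jaws open and shut (so a half turn about z gives the same grasp; the last joint's range is limited). The gripper opens to 94 mm and grips with 3 to 60 N. Pads are 16 mm wide; open, the fingers measure 119 mm over their backs; the gripper's body (75 mm by 177 mm) begins 78 mm behind the grasp point.
Start: joints at [-1.318, 0.087, 1.371, -0, 1.684, -0.103], TCP at [0.192, -0.516, 0.214] pointing down, gripper open.
Joint ranges: [-3.1, 3.1], [-0.76, 2.03], [0.27, 2.55], [-1.08, 4.22], [0.17, 2.65], [-2.57, 2.57]. Speed limits (rad/s): [2.79, 2.79, 3.14, 3.14, 3.14, 3.14].

INTERFACE

Orientations are given as [roll, pitch, yaw] about the fixed x, y, z axes, in that order (R = Rz(yaw) Ry(pitch) Rx(roll)).
In Python, from bench import * gives the robot as it stands.
- The arm moves only by the tool step_arm, never from a script. Its argument "steps" is a list of rows, each an object of numbers: "jaw": the opening, from 0 (shut) to 1 (fully open); "tx", "ty", "tz": the shift along the tool's x, y, z in m; "ax", "ay", "az": the turn, a rotation vector about the tool's x, y, z in rad. In form: [{"jaw": .., "tx": .., "ty": .., "tz": .., "ax": .., "ay": .., "az": ..}, ...]. A call has 1 to 8 rows; each row is the pose to reach, as a shift and turn from the pose measured when the call began, along the tool's axes at that moment; what a row does not reach only later rows make up. A row lasts 1/10 s, in which the tool goes at most 50 mm and 8.59 degrees, less where a joint would pass 70% of its speed; a pose out of reach is approached as far as the arm can. A call with a gripper value outside its range is refused whole. The fingers move at their own pace and stop on an object; the grip force is fixed at half the most. Time passes only in rows, so rows that repeat a pose let the fingers close. It gives the time, the measured TCP pose, the force and the opening at its end, in the units of the state.
- get_obs(): the state, without advancing time (a new reading comes with each control period).
- snapshot(name): name is "side" or "top" or "wrist"; returns (picture, depth): 384x512x3 uint8, red, green, blue; 384x512 float32, m along the optical axis (not along the pixel's ray), 0 where there is no reading.
- camera_model(name): a dict with "intrinsics" (3x3 intrinsics, pixels), "k1" (the pictures are not rectified: a ray, as slopes to the right and down, at radius r is drawn at 1 + k1 r^2 times it, then the intrinsics apply), "origin" and "orientation" of the camera in the world. Camera axes: x right, y down, z forward; pixel columns grow to the right and rows downward; lengths in m; the calibration is good to about 2 mm. A picture is of the moment at which its call begins: read the wrist's pose just before it. camera_model takes no time and is no camera call; for the wrist camera it gives the pose at the moment of the call.
- close_job(): hands the job in, once; it reports no verdict.
Trained networks look in the newest picture that a camera, given by its name, has taken for a name from the list of things; names that differ only in an ending like _2 or _b are one class to them, and where a whole thing is asked for, a point or a joint stands for the part that bears it (a point fixed in the world has none). Each returns a list of dicts, best first, with "confidence" (0 to 1); they miss things now and then, are a little off and sometimes report something else, mostly with a low value. They report only what shows in the picture. A call takes as long as a camera call.
- silhouettes(camera, query): "pixels" (384x512 bool, what is visible of it) and "rect" ([left, top, right, bottom] in pixels, round what is visible of it).
The state is a dict: "time": time; "joint_positions": joint angles; "qvel": joint speeds; "joint_torque": joint torques, N m; "tool_pos": TCP position; "ee_rot": TCP orientation; "wrist_force": force on the tool from outside, world axes, zero at the start; "wrist_torque": the same for the moment, N m; "width": finger opening in m.
Only numpy, scipy, OpenCV 4.12 (cv2) and the standard library are available. Lean on these libraries where they do the work, as an engineer would, in place of code of your own. Each camera call takes 0.05 s, during which the arm holds its last target. There are 200 camera calls.

TASK

The right-hand brake of the shop vacuum's trolley has just been adjusted: check that its lever comes up firm before it reaches the push bar. With the gripper shut, press the right-hand lever in with the backs of the fingers until it stops, keep it firmly pressed against its stop for two full seconds without forcing it, then ease it back out under control (do not let it snap back) and move clear. Do not grip or hook the lever, lean on the rubber grip, work the left-hand lever, or disturb the things lying about.

Things in the scene. Friction and masses are not known exactly. Their poses are not given: they have to be found in the camera images.
- trolley: Shop vacuum's trolley, fixed, parked at the bench's far edge. Origin: middle of its level push bar (black, 25 mm thick, 540 mm wide), on the bar's axis, 200 mm above the bench. y runs along the bar to the left, x level away from the robot, z up. At its ends side tubes run on in +x and slope down to a tray (floor 200 mm below the bar, x +140 to +300 mm). The vacuum stands beyond, from x +330 mm.
- right_brake (a joint): Right-hand lever's angle: 0 fully out (sprung there), growing as it is pressed towards the bar, 0.36 at its firm stop. It turns level about right_brake_pivot. Spring: about 2.5 N at the press point when out, 6.5 N just before the stop, which is stiff. A firm press is 10 to 20 N; over 45 N strains it. Let go, it snaps back; eased is under 3 rad/s (0.24 m/s at the press point).
- right_brake_press (a point): Point to press: on the far (+x) face of the right-hand lever's blade, mid-height, 80 mm out from the pivot; moves with the lever. The lever is on the bar's far side, on the trolley's -y half. Its far face is splayed 0.36 rad from the bar when out (outer end farther from the bar), parallel when fully in; it is pressed towards the robot, -x. Free air for 90 mm beyond it, and 80 mm below it.
- right_brake_tip (a point): Centre of the 19 mm ball at the outer (-y) end of the right-hand lever, 123 mm from the pivot; moves with the lever. Lever: bright aluminium, blade 16 mm tall (centred at the bar's height) and 12 mm thick.
- right_brake_pivot (a point): Upright pivot bolt of the right-hand lever, at the blade's mid-height: x +36 mm, y -85 mm on the trolley. Fixed.
- right_brake_back: Rear flange of the right-hand lever's blade, the side that looks at the bar; turns with the lever. Not to be touched. Origin on the pivot; its axes are the trolley's when the lever is out.
- right_grip: Black ribbed rubber grip on the bar behind the right-hand lever, 36 mm thick, 145 mm long along y, origin at its middle. Fixed. The pressed-in lever stops with its near face about 23 mm clear of it.
- left_brake (a joint): Angle of the left-hand lever, mirror image of the right-hand one on the trolley's +y half; 0 out. To be left alone.
- block_a: Grooved pine block lying on the bench, 110 x 80 x 19 mm, origin under its centre. Bystander.
- block_b: A second grooved pine block like block_a. Bystander.
- glue: Standing white glue bottle, 54 mm thick, 145 mm tall, origin under its centre. Bystander.
- oil_can: Standing metal can, 52 mm thick, 150 mm tall, origin under its centre. Bystander.
- spanner: Open-ended spanner lying on the bench along its own x, origin under its middle. Bystander.
- sanding_block: Cork sanding block, 100 x 60 x 31 mm, origin under its centre. Bystander.
- crevice_nozzle: Black flat vacuum nozzle lying in the trolley's tray, 170 mm long, 36 mm tall, origin under it 10 mm from its middle. Bystander.
- brush_nozzle: Round brush nozzle standing in the trolley's tray, 72 mm wide, 97 mm tall, origin under its centre. Bystander.

How it is judged:
On the way, in this order (a step that is already met when the one before it is completed fails the run):
1. right-hand lever pressed in against its stop (joint above 0.34) by the fingers with more than 8 N, for 1.5 s (value of joint right_brake above 0.34 rad and contact force between the fingers and right_brake above 8 N), for 1.5 s.
2. lever eased out again to rest (value of joint right_brake below 0.03 rad and velocity of joint right_brake below 0.2 rad/s), for 0.2 s.
At the end, for the whole second after the job is handed in: Both levers fully out (joint below 0.03), the eight loose things within 30 mm of where they were (value of joint each of right_brake, left_brake below 0.03 rad and distance of each of block_a, block_b, glue, oil_can, spanner, sanding_block, crevice_nozzle, brush_nozzle from where it was at the start of the episode below 0.03 m); the robot touches nothing.
It fails at once if the lever is let snap back (faster than 3 rad/s) (velocity of joint right_brake below -3 rad/s).
It fails at once if the lever is forced with more than 45 N (contact force between the fingers and right_brake above 45 N).
It fails at once if the lever is gripped or hooked (fingers on its near side, more than 2 N), or the fingers lean on the rubber grip (more than 2 N) (contact force between the fingers and right_brake_back above 2 N or contact force between the fingers and right_grip above 2 N).
It fails at once if the left-hand lever is worked (value of joint left_brake above 0.06 rad).
It fails at once if a bystander is moved more than 30 mm or lifted (distance of any of block_a, block_b, glue, oil_can, spanner, sanding_block, crevice_nozzle, brush_nozzle from where it was at the start of the episode above 0.03 m).
It also fails if it takes over 42 s, if anything falls off the work surface, if the arm or the gripper's body presses on something with over 40 N, if the wrist force passes 120 N, or if a joint passes its speed limit or range.

## Working session

There is one attempt and no reset: what is moved stays moved. The work goes in short steps, Python scripts to look and compute and a tool call to move; the robot and the scene stay as the last step left them, time stands still between calls to the robot, and variables do not carry over. Pictures are saved under pics/ and viewed, about 8 in all and at most 12, crops included, and the job is handed in when it is done.

Besides the shell and the picture viewer there is one more tool, called after "Call:" by a JSON object that holds its "op" and its "data". step_arm: Moves the arm, as the interface text tells. Its arguments: {"type":"object","properties":{"steps":{"type":"array"}},"required":["steps"]}

```bash
ls; mkdir -p pics; cat > h.py <<'E'
from bench import *
import numpy as np, cv2
from scipy.spatial.transform import Rotation as R
def rot(o):
    o=np.array(o,float)
    return o if o.shape==(3,3) else (R.from_quat(o).as_matrix() if o.size==4 else R.from_euler('xyz',o).as_matrix())
def cloud(m,d):
    K=np.array(m["intrinsics"]);h,w=d.shape
    v,u=np.mgrid[0:h,0:w].astype(np.float64)
    p=np.stack([u,v],-1).reshape(-1,1,2)
    s=cv2.undistortPoints(p,K,np.array([m["k1"],0,0,0.])).reshape(h,w,2)
    c=np.concatenate([s,np.ones((h,w,1))],-1)*d[...,None]
    return c@rot(m["orientation"]).T+np.array(m["origin"])
def proj(m,P):
    K=np.array(m["intrinsics"]);c=(np.atleast_2d(P)-np.array(m["origin"]))@rot(m["orientation"])
    s=c[:,:2]/c[:,2:];s=s*(1+m["k1"]*(s**2).sum(1,keepdims=True))
    return s@K[:2,:2].T+K[:2,2]
E
python3 - <<'E'
from h import *
for n in("side","top"):
    m=camera_model(n);print(n,m)
    im,d=snapshot(n);cv2.imwrite(f"pics/{n}0.png",im[...,::-1]);np.savez(f"{n}0.npz",im=im,d=d)
    for q in("right_brake","left_brake","right_grip","trolley"):
        for s in silhouettes(n,q)[:3]:
            P=cloud(m,d)[s["pixels"]&(d>0)]
            print(n,q,round(s["confidence"],2),s["rect"],np.median(P,0).round(3) if len(P) else None)
print(get_obs())
E
cd pics; python3 -c "
import cv2,numpy as np
cv2.imwrite('both0.png',cv2.resize(np.vstack([cv2.imread('side0.png'),cv2.imread('top0.png')]),None,fx=.78,fy=.78))"
```

```text
pics
side {'intrinsics': array([[400.90420691,   0.        , 258.17459051],
       [  0.        , 400.90420691, 189.95942907],
       [  0.        ,   0.        ,   1.        ]]), 'k1': -0.05094668016557119, 'origin': array([0.3080541 , 0.81524338, 1.03315017]), 'orientation': array([-2.41141416, -0.01704162, -2.82387621])}
side left_brake 0.81 [224.0, 168.6, 263.2, 189.0] [0.592 0.078 0.205]
side right_grip 0.75 [295.0, 107.7, 317.7, 143.1] [ 0.461 -0.215  0.212]
side trolley 0.59 [101.9, 102.7, 319.0, 341.4] [ 0.867  0.002 -0.002]
top {'intrinsics': array([[398.42820012,   0.        , 260.49753438],
       [  0.        , 398.42820012, 191.90867072],
       [  0.        ,   0.        ,   1.        ]]), 'k1': 0.0062275299380588865, 'origin': array([0.42030343, 0.05038973, 1.24588949]), 'orientation': array([-3.00714379, -0.00914865, -1.59730418])}
top right_brake 0.78 [334.7, 187.3, 369.2, 202.2] [ 0.544 -0.197  0.207]
top left_brake 0.56 [223.2, 165.5, 261.1, 196.0] [0.602 0.088 0.206]
top right_grip 0.62 [334.3, 217.2, 392.1, 237.0] [ 0.466 -0.222  0.215]
top trolley 0.77 [186.2, 10.0, 399.3, 236.2] [ 0.821 -0.102  0.026]
{'time': 0.5, 'joint_positions': array([-1.31810995e+00,  8.72289494e-02,  1.37078413e+00, -5.73997503e-06,
        1.68358908e+00, -1.03096823e-01]), 'qvel': array([-0.00013899, -0.00154487, -0.00222018,  0.00149695, -0.00020566,
        0.00130297]), 'joint_torque': array([-8.04053816e-04, -3.39624238e+01, -3.02267718e+01,  7.17443554e-02,
        2.43987702e-02, -2.43830385e-05]), 'tool_pos': array([ 0.19157166, -0.51554827,  0.2134473 ]), 'ee_rot': array([-3.14158261e+00,  4.69449129e-06,  3.55782551e-01]), 'wrist_force': array([-0.04931879, -0.68278004,  0.47669827]), 'wrist_torque': array([ 0.01952056, -0.00279198,  0.02188025]), 'width': 0.09393247463574798}
```

View pics/both0.png

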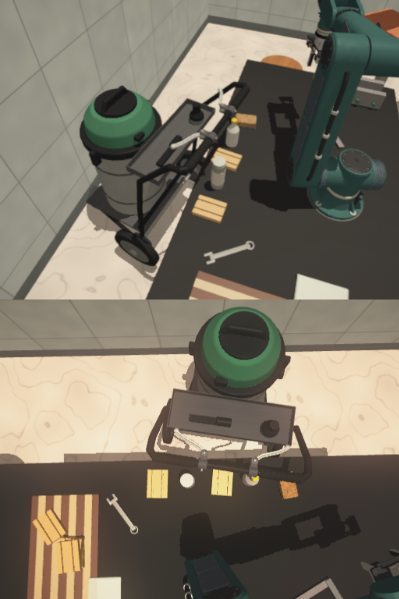

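```bash
python3 - <<'E'
from h import *
z=np.load("top0.npz");im,d=z["im"],z["d"];m=camera_model("top");C=cloud(m,d)
# bar: dark points, z .2-.225 
g=im.max(2)
for rows in [(150,240)]:
    sel=(C[...,2]>.19)&(C[...,2]<.225)&(d>0)
    ys=np.arange(-.32,.3,.02)
    for y in ys:
        s=sel&(abs(C[...,1]-y)<.005)&(C[...,0]<.75)&(C[...,0]>.35)
        dk=s&(g<70);br=s&(g>110)
        f=lambda q:(C[q][:,0].min().round(3),C[q][:,0].max().round(3),np.median(C[q][:,2]).round(3),q.sum()) if q.sum()>2 else None
        print(round(y,2),"dark",f(dk),"bright",f(br))
c=im[140:250,180:420];cv2.imwrite("pics/topcrop.png",cv2.resize(c[...,::-1],None,fx=3.3,fy=3.3,interpolation=cv2.INTER_CUBIC))
E
```

```text
-0.32 dark (np.float64(0.462), np.float64(0.526), np.float64(0.206), np.int64(56)) bright None
-0.3 dark (np.float64(0.449), np.float64(0.505), np.float64(0.209), np.int64(65)) bright None
-0.28 dark (np.float64(0.439), np.float64(0.473), np.float64(0.216), np.int64(52)) bright None
-0.26 dark (np.float64(0.443), np.float64(0.476), np.float64(0.215), np.int64(50)) bright None
-0.24 dark (np.float64(0.448), np.float64(0.48), np.float64(0.214), np.int64(55)) bright (np.float64(0.548), np.float64(0.567), np.float64(0.207), np.int64(24))
-0.22 dark (np.float64(0.451), np.float64(0.483), np.float64(0.214), np.int64(49)) bright (np.float64(0.541), np.float64(0.554), np.float64(0.208), np.int64(19))
-0.2 dark (np.float64(0.454), np.float64(0.486), np.float64(0.216), np.int64(50)) bright (np.float64(0.536), np.float64(0.549), np.float64(0.206), np.int64(18))
-0.18 dark (np.float64(0.458), np.float64(0.492), np.float64(0.214), np.int64(53)) bright (np.float64(0.534), np.float64(0.545), np.float64(0.206), np.int64(16))
-0.16 dark (np.float64(0.46), np.float64(0.495), np.float64(0.215), np.int6
[... 910 characters left out ...]
ht (np.float64(0.507), np.float64(0.585), np.float64(0.207), np.int64(26))
0.08 dark None bright (np.float64(0.537), np.float64(0.598), np.float64(0.207), np.int64(23))
0.1 dark None bright (np.float64(0.541), np.float64(0.61), np.float64(0.206), np.int64(25))
0.12 dark None bright (np.float64(0.543), np.float64(0.635), np.float64(0.207), np.int64(33))
0.14 dark None bright None
0.16 dark None bright None
0.18 dark None bright None
0.2 dark None bright (np.float64(0.556), np.float64(0.602), np.float64(0.208), np.int64(6))
0.22 dark None bright (np.float64(0.607), np.float64(0.62), np.float64(0.198), np.int64(3))
0.24 dark None bright None
0.26 dark None bright None
0.28 dark None bright None
```

View pics/topcrop.png

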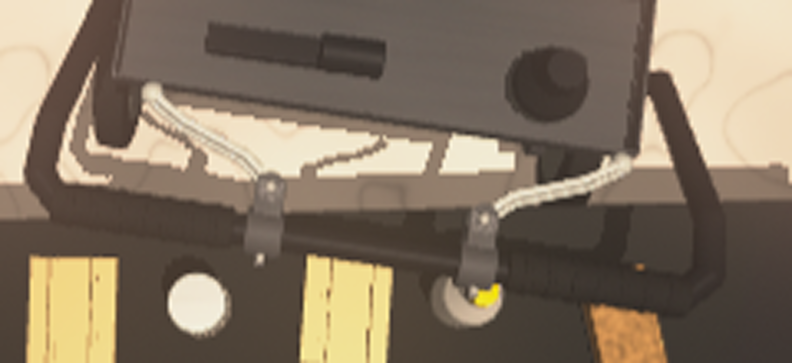

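The top crop shows the right pivot bolt at about full-frame pixel (326, 205) and its ball at (369, 188). The left pivot is at (261, 196) and its ball at (226, 167). I'll fit the trolley pose from these points and the grip.

```bash
cat > fit.py <<'E'
from h import *
from scipy.optimize import least_squares
z=np.load("top0.npz");im,d=z["im"],z["d"];m=camera_model("top");C=cloud(m,d)
s=np.array
a=.36;B=s([.036+.123*np.sin(a),-.085-.123*np.cos(a)])
mod=s([[.036,-.085],[.036,.085],B,B*[1,-1]])
px=s([[326.4,205.2],[261.2,196.1],[369.4,188.5],[225.8,167.3]]);hz=[.218,.218,.2095,.2095]
# ray-plane
K=np.array(m["intrinsics"]);r=cv2.undistortPoints(px.reshape(-1,1,2),K,np.array([m["k1"],0,0,0.])).reshape(-1,2)
D=np.c_[r,np.ones(4)]@rot(m["orientation"]).T;o=m["origin"]
W=s([o+D[i]*(hz[i]-o[2])/D[i][2] for i in range(4)]);print(W.round(4))
sel=(C[...,2]>.205)&(C[...,2]<.225)&(abs(C[...,1]+.21)<.05)&(C[...,0]>.43)&(C[...,0]<.505)&(im.max(2)<70)
g=C[sel];k=np.polyfit(g[:,1],g[:,0],1);print("grip line slope",k[0],"yaw",-np.arctan(k[0]),"x at -.21",np.polyval(k,-.21))
def T(p,q):c,n=np.cos(p[2]),np.sin(p[2]);return q@s([[c,n],[-n,c]])+p[:2]
L=least_squares(lambda p:(T(p,mod)-W[:,:2]).ravel(),[.5,-.05,-.18]);p=L.x
print("pose",p.round(4),"res mm",(L.fun*1000).round(1).reshape(-1,2).tolist())
e=s([np.cos(p[2]),np.sin(p[2])]);print("grip line offset along x (mm)",1000*(s([np.polyval(k,-.21),-.21])-p[:2])@e)
pr=lambda a:T(p,s([.036,-.085])+.08*s([np.sin(a),-np.cos(a)])+.006*s([np.cos(a),np.sin(a)]))
print("press out",pr(.36).round(4),"in",pr(0).round(4),"ex",e)
E
python3 fit.py
```

```text
[[ 0.5199 -0.1328  0.218 ]
 [ 0.548   0.0358  0.218 ]
 [ 0.562  -0.2498  0.2095]
 [ 0.6282  0.1272  0.2095]]
grip line slope 0.17502113751941684 yaw -0.173266175797227 x at -.21 0.4680232238652943
pose [ 0.5077 -0.0449 -0.1734] res mm [[8.6, -2.1], [9.8, -3.2], [-10.7, -6.0], [-7.8, 11.3]]
grip line offset along x (mm) -10.63945501719217
press out [ 0.5493 -0.2124] in [ 0.5206 -0.2147] ex [ 0.98501227 -0.17248428]
```

Call:
{"op": "step_arm", "data": {"steps": [{"jaw":0,"tx":0,"ty":0,"tz":-0.05,"ax":0,"ay":0,"az":0},{"jaw":0,"tx":0,"ty":0,"tz":-0.1,"ax":0,"ay":0,"az":0},{"jaw":0,"tx":0.02,"ty":-0.006,"tz":-0.125,"ax":0,"ay":0,"az":-0.1},{"jaw":0,"tx":0.06,"ty":-0.017,"tz":-0.125,"ax":0,"ay":0,"az":-0.2},{"jaw":0,"tx":0.1,"ty":-0.028,"tz":-0.125,"ax":0,"ay":0,"az":-0.3},{"jaw":0,"tx":0.145,"ty":-0.04,"tz":-0.125,"ax":0,"ay":0,"az":-0.4},{"jaw":0,"tx":0.19,"ty":-0.053,"tz":-0.125,"ax":0,"ay":0,"az":-0.5},{"jaw":0,"tx":0.23,"ty":-0.065,"tz":-0.125,"ax":0,"ay":0,"az":-0.6}]}}

```text
time: 1.3
tool_pos: [0.386, -0.373, 0.3386]
ee_rot: [3.141, -0.0, 0.96]
wrist_force: [0.0, -0.5, 0.6]
width: 0.0334
```

Call:
{"op": "step_arm", "data": {"steps": [{"jaw":0,"tx":0.04,"ty":0.014,"tz":0,"ax":0,"ay":0,"az":-0.08},{"jaw":0,"tx":0.08,"ty":0.028,"tz":0,"ax":0,"ay":0,"az":-0.16},{"jaw":0,"tx":0.12,"ty":0.042,"tz":0,"ax":0,"ay":0,"az":-0.24},{"jaw":0,"tx":0.16,"ty":0.056,"tz":0,"ax":0,"ay":0,"az":-0.32},{"jaw":0,"tx":0.2,"ty":0.07,"tz":0,"ax":0,"ay":0,"az":-0.4},{"jaw":0,"tx":0.241,"ty":0.083,"tz":0,"ax":0,"ay":0,"az":-0.437},{"jaw":0,"tx":0.241,"ty":0.083,"tz":0,"ax":0,"ay":0,"az":-0.437}]}}

```text
time: 2.0
tool_pos: [0.5954, -0.2194, 0.3367]
ee_rot: [-3.141, -0.002, 1.404]
wrist_force: [-0.3, -0.6, 0.1]
width: 0.0004
```

```bash
python3 - <<'E'
from h import *
o=get_obs();print(o["tool_pos"],o["ee_rot"],o["width"],o["time"])
m=camera_model("wrist");im,d=snapshot("wrist");np.savez("w1.npz",im=im,d=d);C=cloud(m,d)
print(m["origin"])
for q in("right_brake","right_grip","right_brake_tip"):
    for s in silhouettes("wrist",q)[:2]:
        P=C[s["pixels"]&(d>0)];print(q,round(s["confidence"],2),s["rect"],np.median(P,0).round(3) if len(P) else None)
og=np.array([.4985,-.0423]);c,n=np.cos(-.1734),np.sin(-.1734)
v=C[...,:2]-og;X=v@[c,n];Y=v@[-n,c];Z=C[...,2]
for y in np.arange(-.21,-.08,.01):
    s=(abs(Y-y)<.003)&(Z>.195)&(Z<.225)&(d>0)&(X<.13)
    b=s&(X>.032)
    f=lambda q:(X[q].min().round(4),X[q].max().round(4),np.median(Z[q]).round(4),q.sum()) if q.sum()>2 else None
    print(round(y,3),"lever",f(b),"grip",f(s&(X<.03)))
cv2.imwrite("pics/w1.png",im[...,::-1])
E
```

```text
[ 0.59536468 -0.21938994  0.33666621] [-3.14053934e+00 -2.10477832e-03  1.40437043e+00] 0.00035913912380578617 2.0
[ 0.60618541 -0.15405635  0.50751934]
right_brake 0.65 [168.9, 113.9, 234.6, 225.1] [ 0.542 -0.196  0.206]
right_grip 0.83 [119.8, 147.5, 161.6, 279.0] [ 0.471 -0.218  0.214]
right_grip 0.62 [170.1, 120.4, 237.5, 226.6] [ 0.542 -0.197  0.205]
right_brake_tip 0.9 [168.0, 116.6, 234.8, 226.5] [ 0.542 -0.196  0.206]
right_brake_tip 0.41 [120.3, 151.8, 161.1, 277.8] [ 0.471 -0.219  0.214]
-0.21 lever None grip (np.float64(-0.0172), np.float64(0.0151), np.float64(0.2138), np.int64(150))
-0.2 lever (np.float64(0.0898), np.float64(0.1025), np.float64(0.206), np.int64(23)) grip (np.float64(-0.0174), np.float64(0.0164), np.float64(0.2141), np.int64(179))
-0.19 lever (np.float64(0.0834), np.float64(0.1056), np.float64(0.2066), np.int64(104)) grip (np.float64(-0.0158), np.float64(0.0155), np.float64(0.2139), np.int64(152))
-0.18 lever (np.float64(0.0767), np.float64(0.0942), np.float64(0.2051), np.int64(82)) grip (np.float64(-0.0179), np.float64(0.0158), np.float64(0.2138), np.int6
[... 820 characters left out ...]
loat64(0.2141), np.int64(177))
-0.12 lever (np.float64(0.0516), np.float64(0.0662), np.float64(0.2053), np.int64(82)) grip (np.float64(-0.0168), np.float64(0.0149), np.float64(0.2137), np.int64(187))
-0.11 lever (np.float64(0.0446), np.float64(0.0625), np.float64(0.206), np.int64(89)) grip (np.float64(-0.0112), np.float64(0.013), np.float64(0.21), np.int64(148))
-0.1 lever (np.float64(0.0328), np.float64(0.0563), np.float64(0.2064), np.int64(116)) grip (np.float64(-0.0173), np.float64(0.03), np.float64(0.2161), np.int64(228))
-0.09 lever (np.float64(0.032), np.float64(0.0472), np.float64(0.2154), np.int64(116)) grip (np.float64(-0.0277), np.float64(0.0297), np.float64(0.2159), np.int64(304))
```

View pics/w1.png

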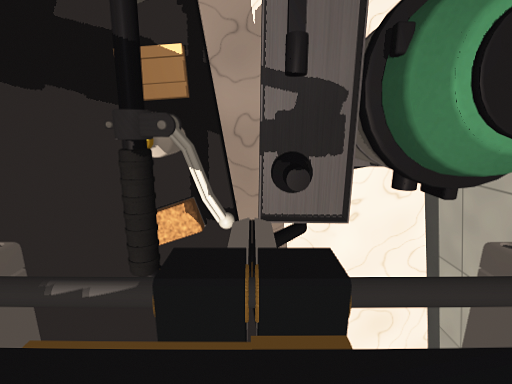

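The lever blade's far face is at trolley x of about 81 mm at y = -160 mm, and the ball is out at y = -195 mm (pixel about (227, 220)). The fingers are about 32 mm beyond the face, so I'll descend.

Call:
{"op": "step_arm", "data": {"steps": [{"jaw":0,"tx":-0.001,"ty":0,"tz":0.035,"ax":0,"ay":0,"az":0},{"jaw":0,"tx":-0.002,"ty":0,"tz":0.07,"ax":0,"ay":0,"az":0},{"jaw":0,"tx":-0.002,"ty":0,"tz":0.1,"ax":0,"ay":0,"az":0.003},{"jaw":0,"tx":-0.002,"ty":0,"tz":0.125,"ax":0,"ay":0,"az":0.006},{"jaw":0,"tx":-0.002,"ty":0,"tz":0.142,"ax":0,"ay":0,"az":0.006},{"jaw":0,"tx":-0.002,"ty":0,"tz":0.148,"ax":0,"ay":0,"az":0.006},{"jaw":0,"tx":-0.002,"ty":0,"tz":0.148,"ax":0,"ay":0,"az":0.006}]}}

```text
time: 2.9
tool_pos: [0.5901, -0.2268, 0.1907]
ee_rot: [-3.141, 0.001, 1.388]
wrist_force: [0.5, 0.1, -0.3]
width: 0.0005
```

Call:
{"op": "step_arm", "data": {"steps": [{"jaw":0,"tx":0.004,"ty":-0.004,"tz":0.002,"ax":0,"ay":0,"az":-0.005},{"jaw":0,"tx":0.007,"ty":-0.008,"tz":0.002,"ax":0,"ay":0,"az":-0.009},{"jaw":0,"tx":0.007,"ty":-0.012,"tz":0.002,"ax":0,"ay":0,"az":-0.009},{"jaw":0,"tx":0.007,"ty":-0.012,"tz":0.002,"ax":0,"ay":0,"az":-0.009}]}}

```text
time: 3.3
tool_pos: [0.5794, -0.2176, 0.1898]
ee_rot: [3.141, 0.001, 1.397]
wrist_force: [1.1, 0.1, -0.2]
width: 0.0004
```

Call:
{"op": "step_arm", "data": {"steps": [{"jaw":0,"tx":0,"ty":-0.004,"tz":0,"ax":0,"ay":0,"az":0},{"jaw":0,"tx":0,"ty":-0.008,"tz":0,"ax":0,"ay":0,"az":0},{"jaw":0,"tx":0,"ty":-0.012,"tz":0,"ax":0,"ay":0,"az":0},{"jaw":0,"tx":0,"ty":-0.016,"tz":0,"ax":0,"ay":0,"az":0},{"jaw":0,"tx":0,"ty":-0.02,"tz":0,"ax":0,"ay":0,"az":0},{"jaw":0,"tx":0,"ty":-0.024,"tz":0,"ax":0,"ay":0,"az":0},{"jaw":0,"tx":0,"ty":-0.024,"tz":0,"ax":0,"ay":0,"az":0}]}}

```text
time: 4.0
tool_pos: [0.5558, -0.2136, 0.1902]
ee_rot: [3.139, 0.001, 1.397]
wrist_force: [3.8, -0.4, 0.7]
width: 0.0004
```

Call:
{"op": "step_arm", "data": {"steps": [{"jaw":0,"tx":0,"ty":-0.003,"tz":0,"ax":0,"ay":0,"az":0},{"jaw":0,"tx":0,"ty":-0.006,"tz":0,"ax":0,"ay":0,"az":0},{"jaw":0,"tx":0,"ty":-0.009,"tz":0,"ax":0,"ay":0,"az":0},{"jaw":0,"tx":0,"ty":-0.012,"tz":0,"ax":0,"ay":0,"az":0},{"jaw":0,"tx":0,"ty":-0.014,"tz":0,"ax":0,"ay":0,"az":0},{"jaw":0,"tx":0,"ty":-0.014,"tz":0,"ax":0,"ay":0,"az":0}]}}

```text
time: 4.6
tool_pos: [0.5427, -0.213, 0.1905]
ee_rot: [3.136, 0.005, 1.396]
wrist_force: [5.1, -5.6, -1.5]
width: 0.0005
```

Call:
{"op": "step_arm", "data": {"steps": [{"jaw":0,"tx":-0.001,"ty":-0.0015,"tz":0,"ax":0,"ay":0,"az":0},{"jaw":0,"tx":-0.0015,"ty":-0.003,"tz":0,"ax":0,"ay":0,"az":0},{"jaw":0,"tx":-0.002,"ty":-0.004,"tz":0,"ax":0,"ay":0,"az":0},{"jaw":0,"tx":-0.002,"ty":-0.005,"tz":0,"ax":0,"ay":0,"az":0}]}}

```text
time: 5.0
tool_pos: [0.5382, -0.2136, 0.1905]
ee_rot: [3.134, 0.004, 1.397]
wrist_force: [6.1, -0.4, -0.4]
width: 0.0003
```

Call:
{"op": "step_arm", "data": {"steps": [{"jaw":0,"tx":0,"ty":-0.001,"tz":0,"ax":0,"ay":0,"az":0},{"jaw":0,"tx":0,"ty":-0.002,"tz":0,"ax":0,"ay":0,"az":0},{"jaw":0,"tx":0,"ty":-0.002,"tz":0,"ax":0,"ay":0,"az":0}]}}

```text
time: 5.3
tool_pos: [0.537, -0.2137, 0.1906]
ee_rot: [3.132, 0.004, 1.397]
wrist_force: [6.1, -3.4, -0.7]
width: 0.0005
```

Call:
{"op": "step_arm", "data": {"steps": [{"jaw":0,"tx":0,"ty":-0.001,"tz":0,"ax":0,"ay":0,"az":0},{"jaw":0,"tx":0,"ty":-0.002,"tz":0,"ax":0,"ay":0,"az":0},{"jaw":0,"tx":0,"ty":-0.003,"tz":0,"ax":0,"ay":0,"az":0},{"jaw":0,"tx":0,"ty":-0.003,"tz":0,"ax":0,"ay":0,"az":0}]}}

```text
time: 5.7
tool_pos: [0.5349, -0.2138, 0.1906]
ee_rot: [3.129, 0.005, 1.397]
wrist_force: [5.4, -3.4, -0.7]
width: 0.0004
```

Call:
{"op": "step_arm", "data": {"steps": [{"jaw":0,"tx":0,"ty":-0.001,"tz":0,"ax":0,"ay":0,"az":0},{"jaw":0,"tx":0,"ty":-0.002,"tz":0,"ax":0,"ay":0,"az":0},{"jaw":0,"tx":0,"ty":-0.003,"tz":0,"ax":0,"ay":0,"az":0},{"jaw":0,"tx":0,"ty":-0.003,"tz":0,"ax":0,"ay":0,"az":0}]}}

```text
time: 6.1
tool_pos: [0.5343, -0.2139, 0.1907]
ee_rot: [3.123, 0.006, 1.397]
wrist_force: [9.2, -2.8, -1.9]
width: 0.0006
```

Call:
{"op": "step_arm", "data": {"steps": [{"jaw":0,"tx":0,"ty":-0.002,"tz":0,"ax":0,"ay":0,"az":0},{"jaw":0,"tx":0,"ty":-0.003,"tz":0,"ax":0,"ay":0,"az":0},{"jaw":0,"tx":0,"ty":-0.0035,"tz":0,"ax":0,"ay":0,"az":0},{"jaw":0,"tx":0,"ty":-0.0035,"tz":0,"ax":0,"ay":0,"az":0}]}}

```text
time: 6.5
tool_pos: [0.5343, -0.2139, 0.1909]
ee_rot: [3.114, 0.006, 1.398]
wrist_force: [12.9, -2.2, -3.8]
width: 0.0003
```

Call:
{"op": "step_arm", "data": {"steps": [{"jaw":0,"tx":0,"ty":-0.0035,"tz":0,"ax":0,"ay":0,"az":0},{"jaw":0,"tx":0,"ty":-0.0035,"tz":0,"ax":0,"ay":0,"az":0},{"jaw":0,"tx":0,"ty":-0.0035,"tz":0,"ax":0,"ay":0,"az":0},{"jaw":0,"tx":0,"ty":-0.0035,"tz":0,"ax":0,"ay":0,"az":0},{"jaw":0,"tx":0,"ty":-0.0035,"tz":0,"ax":0,"ay":0,"az":0},{"jaw":0,"tx":0,"ty":-0.0035,"tz":0,"ax":0,"ay":0,"az":0},{"jaw":0,"tx":0,"ty":-0.0035,"tz":0,"ax":0,"ay":0,"az":0},{"jaw":0,"tx":0,"ty":-0.0035,"tz":0,"ax":0,"ay":0,"az":0}]}}

```text
time: 7.3
tool_pos: [0.5344, -0.2139, 0.191]
ee_rot: [3.106, 0.006, 1.398]
wrist_force: [13.2, -3.9, -4.0]
width: 0.0003
```

Call:
{"op": "step_arm", "data": {"steps": [{"jaw":0,"tx":0,"ty":-0.004,"tz":0,"ax":0,"ay":0,"az":0},{"jaw":0,"tx":0,"ty":-0.004,"tz":0,"ax":0,"ay":0,"az":0},{"jaw":0,"tx":0,"ty":-0.004,"tz":0,"ax":0,"ay":0,"az":0},{"jaw":0,"tx":0,"ty":-0.004,"tz":0,"ax":0,"ay":0,"az":0},{"jaw":0,"tx":0,"ty":-0.004,"tz":0,"ax":0,"ay":0,"az":0},{"jaw":0,"tx":0,"ty":-0.004,"tz":0,"ax":0,"ay":0,"az":0},{"jaw":0,"tx":0,"ty":-0.004,"tz":0,"ax":0,"ay":0,"az":0},{"jaw":0,"tx":0,"ty":-0.004,"tz":0,"ax":0,"ay":0,"az":0}]}}

```text
time: 8.1
tool_pos: [0.5346, -0.2139, 0.1911]
ee_rot: [3.096, 0.007, 1.399]
wrist_force: [14.5, -3.7, -4.4]
width: 0.0004
```

```bash
python3 - <<'E'
from h import *
for n in("wrist","top"):
    m=camera_model(n);im,d=snapshot(n);cv2.imwrite(f"pics/{n}_press.png",im[...,::-1]);C=cloud(m,d)
    og=np.array([.4985,-.0423]);c,k=np.cos(-.1734),np.sin(-.1734)
    v=C[...,:2]-og;X=v@[c,k];Y=v@[-k,c];Z=C[...,2]
    for y in np.arange(-.21,-.10,.01):
        b=(abs(Y-y)<.003)&(Z>.2)&(Z<.212)&(d>0)&(X>.022)&(X<.11)
        print(n,round(y,3),(X[b].min().round(4),X[b].max().round(4),b.sum()) if b.sum()>2 else None)
w=cv2.imread("pics/wrist_press.png");t=cv2.imread("pics/top_press.png")
cv2.imwrite("pics/press.png",np.hstack([cv2.resize(w[80:300,60:320],(390,330)),cv2.resize(t[140:260,260:400],(385,330))]))
print(get_obs()["wrist_force"],get_obs()["time"])
E
```

```text
wrist -0.21 (np.float64(0.0625), np.float64(0.064), np.int64(13))
wrist -0.2 None
wrist -0.19 None
wrist -0.18 None
wrist -0.17 None
wrist -0.16 (np.float64(0.0393), np.float64(0.0508), np.int64(175))
wrist -0.15 (np.float64(0.0396), np.float64(0.0516), np.int64(204))
wrist -0.14 (np.float64(0.0394), np.float64(0.0517), np.int64(214))
wrist -0.13 (np.float64(0.0397), np.float64(0.0519), np.int64(230))
wrist -0.12 (np.float64(0.0394), np.float64(0.052), np.int64(242))
wrist -0.11 (np.float64(0.0357), np.float64(0.0505), np.int64(266))
top -0.21 None
top -0.2 None
top -0.19 None
top -0.18 None
top -0.17 None
top -0.16 None
top -0.15 None
top -0.14 (np.float64(0.0411), np.float64(0.0516), np.int64(12))
top -0.13 (np.float64(0.0424), np.float64(0.0528), np.int64(12))
top -0.12 (np.float64(0.0409), np.float64(0.0518), np.int64(13))
top -0.11 (np.float64(0.0389), np.float64(0.0501), np.int64(10))
[14.17402972 -3.60188398 -4.71660049] 8.2
```

View pics/press.png

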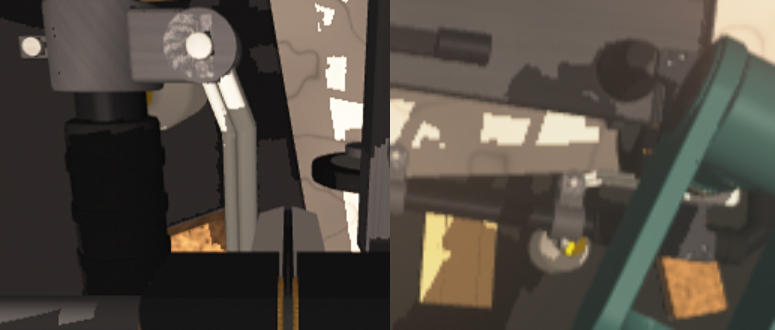

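The blade now lies parallel to the bar, with its faces at trolley x = 39 to 52 mm. That matches the stop, and the grip is clear. I'll hold a little longer, then ease out.

Call:
{"op": "step_arm", "data": {"steps": [{"jaw":0,"tx":0,"ty":-0.0035,"tz":0,"ax":0,"ay":0,"az":0},{"jaw":0,"tx":0,"ty":-0.0035,"tz":0,"ax":0,"ay":0,"az":0},{"jaw":0,"tx":0,"ty":-0.0035,"tz":0,"ax":0,"ay":0,"az":0},{"jaw":0,"tx":0,"ty":-0.0035,"tz":0,"ax":0,"ay":0,"az":0},{"jaw":0,"tx":0,"ty":-0.0025,"tz":0,"ax":0,"ay":0,"az":0},{"jaw":0,"tx":0,"ty":-0.001,"tz":0,"ax":0,"ay":0,"az":0},{"jaw":0,"tx":0,"ty":0,"tz":0,"ax":0,"ay":0,"az":0},{"jaw":0,"tx":0,"ty":0.002,"tz":0,"ax":0,"ay":0,"az":0}]}}

```text
time: 9.0
tool_pos: [0.5373, -0.2138, 0.191]
ee_rot: [3.094, 0.005, 1.399]
wrist_force: [5.6, 0.7, -0.3]
width: 0.0005
```

Call:
{"op": "step_arm", "data": {"steps": [{"jaw":0,"tx":0,"ty":0.002,"tz":0,"ax":0,"ay":0,"az":0},{"jaw":0,"tx":0.0005,"ty":0.004,"tz":0,"ax":0,"ay":0,"az":0},{"jaw":0,"tx":0.001,"ty":0.006,"tz":0,"ax":0,"ay":0,"az":0},{"jaw":0,"tx":0.001,"ty":0.008,"tz":0,"ax":0,"ay":0,"az":0},{"jaw":0,"tx":0.0015,"ty":0.01,"tz":0,"ax":0,"ay":0,"az":0},{"jaw":0,"tx":0.0015,"ty":0.012,"tz":0,"ax":0,"ay":0,"az":0},{"jaw":0,"tx":0.002,"ty":0.014,"tz":0,"ax":0,"ay":0,"az":0},{"jaw":0,"tx":0.002,"ty":0.016,"tz":0,"ax":0,"ay":0,"az":0}]}}

```text
time: 9.8
tool_pos: [0.5533, -0.2142, 0.1917]
ee_rot: [3.095, 0.005, 1.399]
wrist_force: [2.6, 3.5, -1.0]
width: 0.0006
```

Call:
{"op": "step_arm", "data": {"steps": [{"jaw":0,"tx":0,"ty":0.002,"tz":0,"ax":0,"ay":0,"az":0},{"jaw":0,"tx":0,"ty":0.004,"tz":0,"ax":0,"ay":0,"az":0},{"jaw":0,"tx":0,"ty":0.006,"tz":0,"ax":0,"ay":0,"az":0},{"jaw":0,"tx":0,"ty":0.008,"tz":0,"ax":0,"ay":0,"az":0},{"jaw":0,"tx":0,"ty":0.01,"tz":0,"ax":0,"ay":0,"az":0},{"jaw":0,"tx":0,"ty":0.012,"tz":0,"ax":0,"ay":0,"az":0},{"jaw":0,"tx":0,"ty":0.014,"tz":0,"ax":0,"ay":0,"az":0},{"jaw":0,"tx":0,"ty":0.016,"tz":0,"ax":0,"ay":0,"az":0}]}}

```text
time: 10.6
tool_pos: [0.5689, -0.2174, 0.1924]
ee_rot: [3.096, 0.006, 1.399]
wrist_force: [0.4, -0.7, -0.5]
width: 0.0006
```

Call:
{"op": "step_arm", "data": {"steps": [{"jaw":0,"tx":0,"ty":0.002,"tz":0,"ax":0,"ay":0,"az":0},{"jaw":0,"tx":0,"ty":0.005,"tz":0,"ax":0,"ay":0,"az":0},{"jaw":0,"tx":0,"ty":0.01,"tz":0,"ax":0.01,"ay":0,"az":0},{"jaw":0,"tx":0,"ty":0.015,"tz":0,"ax":0.02,"ay":0,"az":0},{"jaw":0,"tx":0,"ty":0.018,"tz":0,"ax":0.02,"ay":0,"az":0},{"jaw":0,"tx":0,"ty":0.018,"tz":0,"ax":0.02,"ay":0,"az":0}]}}

```text
time: 11.2
tool_pos: [0.5871, -0.2206, 0.1929]
ee_rot: [3.116, 0.006, 1.399]
wrist_force: [0.2, 0.4, 0.1]
width: 0.0002
```

Free of the lever. I'll lift straight up and check.

Call:
{"op": "step_arm", "data": {"steps": [{"jaw":0,"tx":0,"ty":0,"tz":-0.03,"ax":0,"ay":0,"az":0},{"jaw":0,"tx":0,"ty":0,"tz":-0.07,"ax":0,"ay":0,"az":0},{"jaw":0,"tx":0,"ty":0,"tz":-0.11,"ax":0,"ay":0,"az":0},{"jaw":0,"tx":0,"ty":0,"tz":-0.15,"ax":0,"ay":0,"az":0},{"jaw":0,"tx":0,"ty":0,"tz":-0.15,"ax":0,"ay":0,"az":0},{"jaw":0,"tx":0,"ty":0,"tz":-0.15,"ax":0,"ay":0,"az":0}]}}

```text
time: 11.8
tool_pos: [0.5837, -0.2193, 0.3444]
ee_rot: [3.113, 0.007, 1.399]
wrist_force: [-0.3, 0.5, 0.4]
width: 0.0004
```

```bash
python3 - <<'E'
from h import *
o=get_obs();print(o["tool_pos"],o["wrist_force"],abs(o["qvel"]).max())
m=camera_model("wrist");im,d=snapshot("wrist");C=cloud(m,d)
og=np.array([.4985,-.0423]);c,k=np.cos(-.1734),np.sin(-.1734)
v=C[...,:2]-og;X=v@[c,k];Y=v@[-k,c];Z=C[...,2]
for y in (-.19,-.18,-.16,-.14,-.12):
    b=(abs(Y-y)<.003)&(Z>.195)&(Z<.225)&(d>0)&(X>.032)&(X<.13)
    print(y,(X[b].min().round(4),X[b].max().round(4)) if b.sum()>2 else None)
t,_=snapshot("top");t0=cv2.imread("pics/top0.png")
cv2.imwrite("pics/end.png",np.vstack([cv2.resize(np.hstack([t0,t[...,::-1]]),(790,296)),cv2.resize(im[...,::-1],(395,296)).repeat(2,1)[:,:790]]))
E
```

```text
[ 0.58373566 -0.21925783  0.34435649] [-0.27285477  0.49593675  0.37920148] 0.07235721305444154
-0.19 (np.float64(0.0831), np.float64(0.1059))
-0.18 (np.float64(0.0775), np.float64(0.0942))
-0.16 (np.float64(0.0669), np.float64(0.0814))
-0.14 (np.float64(0.0589), np.float64(0.0739))
-0.12 (np.float64(0.0516), np.float64(0.0662))
```

View pics/end.png

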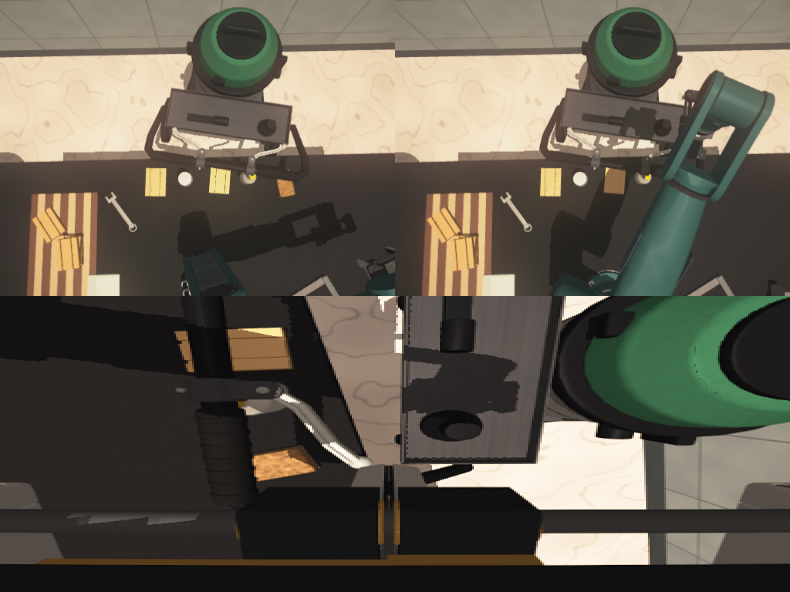

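The lever is back at its original out position, with faces matching the first measurement within 1 mm. The bystanders look unmoved, and the gripper is about 130 mm above the lever. Handing in.

```bash
python3 -c "
from bench import *
print(close_job())"
```

```text
the job is handed in; nothing more can be done
None
```

The right-hand brake lever comes up firm before it reaches the push bar. I pressed it in with the backs of the shut fingers and held it there for just over 2 s. I then eased it out at about 20 mm/s, lifted clear and handed the job in at about 12 s.

- **At the stop:** the blade lay parallel to the bar, with its near face about 39 mm from the bar's axis. That leaves about 21 mm to the rubber grip, against 23 mm expected and within the camera's accuracy.
- **Press force:** the wrist sensor read about 13–15 N through the hold, never near the 45 N limit. During the press there was up to about 5 N of sideways force, which I took to be friction as the lever slid on the finger. The tool also tilted about 0.05 rad under load.
- **After release:** the lever's faces are back within 1 mm of where they started, and the wrist force is close to zero.
- **Loose things:** the bystanders I could see in the before and after pictures look unmoved. The arm hid the cork sanding block in the final top view, but the wrist view shows it. I judged them by eye and did not measure each one, and I did not re-measure the left-hand lever.

No check failed, and the hand-in gives no verdict.

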